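# Open the wide dust inlet fully and start the extractor

### The arm

A 6-joint arm with a two-finger parallel gripper is mounted at the origin on the work surface. World frame = base frame: x ahead of the robot, y to its left, z up, the work surface at z = 0. Lengths are in m, angles in rad, forces in N, time in s.
With the tool pointing down it reaches from about 0.25 to 0.725 m from the base axis. Payload 4 kg.
Tool frame: the origin (TCP) lies midway between the tips of the shut fingers; the grasp point (between the pads) lies 19 mm behind it; z points along the fingers, y is the line along which they close (so a half turn about z gives the same grasp; the last joint's range is limited). The gripper opens to 85 mm and grips with 20 to 120 N. Pads are 22 mm wide; open, the fingers measure 114 mm over their backs; the gripper's body (76 mm by 85 mm) begins 54 mm behind the grasp point. The pads swing forward as they close: fully open they stand 13 mm farther back than shut.
Start: joints at [-1.341, 0.241, 0.005, 1.335, 0, 1.571], TCP at [0.114, -0.487, 0.231] pointing down, gripper open.
Joint ranges: [-2.72, 2.72], [-1.05, 1.87], [-1.09, 1.28], [-1.99, 2.15], [-1.42, 1.44], [-3.14, 3.14]. Speed limits (rad/s): [2.79, 2.79, 3.14, 3.14, 3.14, 3.14].

### API

Orientations are given as a unit quaternion [x, y, z, w].
In Python, from workcell import bot gives the robot as it stands. The module is installed in compiled form; this text tells all that it offers.
- The arm moves only by the tool jog_arm, never from a script. Its argument "deltas" is a list of rows, each an object with "fingers": the opening, from 0 (shut) to 1 (fully open); "delta_pos": the shift along the tool's x, y, z normalised to -1 to 1, where 1 is 300 mm, a list of three; "yaw": the turn about the tool's z normalised to -1 to 1, where 1 is pi/4 rad. A call has 1 to 12 rows; each row is the pose to reach, as a shift and turn from the pose commanded when the call began, along the tool's axes at that moment; what a row does not reach only later rows make up. A row lasts 1/10 s, in which the tool goes at most 50 mm and 8.59 degrees, less where a joint would pass 70% of its speed; a pose out of reach is approached as far as the arm can. A call with a number of a shift or a turn outside -1 to 1 is refused whole. A call with a gripper value outside its range is refused whole. The fingers move at their own pace and stop on an object; the grip force is fixed at half the most. Time passes only in rows, so rows that repeat a pose let the fingers close. It gives the time, the measured TCP pose, the force, the opening and the grip force at its end, in the units of the state.
- bot.get_obs(): the state, without advancing time (a new reading comes with each control period).
- bot.camera(name): name is "side" or "top" or "wrist"; returns a dict with "image" (384x512x3 uint8, red, green, blue), "range_z" (384x512 float32, m along the optical axis (not along the pixel's ray), 0 where there is no reading), "fx", "fy", "cx", "cy" (pixels), "rvec" (rotation vector, rad) and "tvec" (3), from world to camera coordinates, as OpenCV has them. Camera axes: x right, y down, z forward; pixel columns grow to the right and rows downward; lengths in m; the calibration is good to about 2 mm. A picture is of the moment at which its call begins.
- bot.job_done(): hands the job in; it is judged then, once.
The state is a dict: "clock": time; "joint_pos": joint angles; "joint_vel": joint speeds; "tau": joint torques, N m; "eef_pos": TCP position; "tool_rot": TCP orientation; "ft_force": force on the tool from outside, world axes, zero at the start; "ft_torque": the same for the moment, N m; "grip_width": finger opening in m; "grasp_force": force on a finger pad.
Only numpy, scipy, OpenCV 4.12 (cv2) and the standard library are available. Lean on these libraries where they do the work, as an engineer would, in place of code of your own. Each camera call takes 0.05 s, during which the arm holds its last target. There are 200 camera calls.

### The job

Get the dust extraction going for the wide inlet: push the upright knob of the lever on the box with the wide round mouth away from the shut notch, past the half-open notch and on to the last notch (fully open). Only then press the start button all the way down and let it come up again. Push with the fingertips or the outside of the fingers, do not take the lever's knob between them; leave the lever of the box with the narrow mouth shut and the tools, wood and bottles where they are.

Things in the scene. Friction and masses are not known exactly. Their poses are not given: they have to be found in the camera images.
- wide: Fixed plywood box, 260 (its x) x 180 (y) x 60 mm high, with a round grey intake collar of 100 mm outer diameter, 35 mm high, on top, centred 72 mm towards its +x. Origin: centre of its underside; its -x side roughly faces the robot. On the -x part of its top: a flat steel lever (16 mm wide, upper face 11 mm above the top), turning about a vertical pivot, with an upright black knob at its end.
- wide_pivot (a point): The vertical pivot of the wide inlet's lever, at the height of the box's top (60 mm above the table), 10 mm towards the box's +x from the box's centre. Axes as the box's.
- wide_knob (a point): Centre, half-way up, of the upright cylindrical knob of the wide inlet's lever: 22 mm diameter, 50 mm high, its foot 11 mm and its top 61 mm above the box's top, 110 mm from the pivot. It moves with the lever.
- wide_lever (a joint): Lever angle (rad): 0 shut (start, within 0.02), 0.6 half-open notch, 1.2 fully open, end stop. It grows counter-clockwise from above: in the box's frame the arm points along -x turned 0.6 to the +y side at 0, along -x at 0.6, turned to the -y side at 1.2. A spring detent draws it to the nearest notch; about 8 N at the knob takes it over the crests at 0.3 and 0.9, then it snaps on and stays.
- narrow: A second such fixed box of the same size with the same lever, but an intake collar of only 54 mm outer diameter. It stands on the other side; its lever stays shut.
- narrow_knob (a point): Centre of the knob of the narrow inlet's lever (same sizes as the wide one's).
- narrow_lever (a joint): Angle (rad) of the narrow inlet's lever, 0 = shut; leave it.
- start_top (a point): Centre of the top face of the start button: a round black button of 28 mm diameter in a grey housing, pointing up, standing on the table between the two boxes, towards the robot.
- start (a joint): Travel of the start button (m): 0 = up, 0.006 = fully down; a spring pushes it back, 4 N when fully down.
- glue: White bottle, 56 mm diameter, 130 mm high, upright between the boxes behind the start button. Origin under its centre.
- offcut: Small wooden block, 35 x 45 x 30 mm high, on top of the narrow box beside its collar. Origin under its centre.
- block: Wooden block, 90 x 60 x 40 mm high, on the table to the left. Origin under its centre.
- hammer: Hammer lying on the table to the right.
- driver: Screwdriver lying on the table to the right, near the robot.
- jar: Glass jar with a steel cap, 60 mm diameter, 80 mm high, to the left. Origin under its centre.
- slat: Plywood slat, 50 x 200 x 18 mm, lying to the left near the robot. Origin under its centre.

How it is judged:
On the way, in this order (a step that is already met when the one before it is completed fails the run):
1. the wide inlet's lever is at the last notch (over 1.1 rad) (value of joint wide_lever above 1.1 rad), for 0.2 s.
2. the start button is pressed down (over 4 of 6 mm) (value of joint start above 0.004 m), for 0.05 s.
At the end, for the whole second after the job is handed in: The wide inlet's lever rests at the last notch (over 1.1 of 1.2 rad), the narrow inlet's lever is shut (under 0.1 rad) and the start button, pressed after the lever was fully open, is up again (under 2 mm) (value of joint wide_lever above 1.1 rad and value of joint narrow_lever below 0.1 rad and value of joint start below 0.002 m); the robot touches nothing.
It fails at once if the start button is pressed (over 3 mm) while the wide inlet's lever is not fully open (value of joint start above 0.003 m and value of joint wide_lever below 1.05 rad).
It fails at once if the narrow inlet's lever is moved (over 0.2 rad) (value of joint narrow_lever above 0.2 rad).
It fails at once if the lever's knob is taken between the fingers (grasp point inside the touched knob) (distance between the grasp point and wide_knob below 0.014 m and contact force between the fingers and wide above 0.3 N).
It fails at once if a bystander is lifted or moved by more than 25 mm (distance of any of glue, offcut, block, hammer, driver, jar, slat from where it was at the start of the episode above 0.025 m).
It also fails if it takes over 48 s, if anything falls off the work surface, if the arm or the gripper's body presses on something with over 40 N, if the wrist force passes 120 N, or if a joint passes its speed limit or range.

## Working session

There is one attempt and no reset: what is moved stays moved. The work goes in short steps, Python scripts to look and compute and a tool call to move; the robot and the scene stay as the last step left them, time stands still between calls to the robot, and variables do not carry over. Pictures are saved under pics/ and viewed, at most 10 in all, crops included, and the job is handed in when it is done.

Besides the shell and the picture viewer there is one more tool, called after "Call:" as a command line: name --argument value ..., lists and objects as JSON in quotes. jog_arm: Moves the arm, as the interface text tells. Scaled input: -1 to 1 covers 300 mm each way for a shift and pi/4 rad each way for a turn. Its arguments: {"type":"object","properties":{"deltas":{"type":"array","items":{"type":"object","properties":{"fingers":{"type":"number"},"delta_pos":{"type":"array","items":{"type":"number"}},"yaw":{"type":"number"}}}}},"required":["deltas"]}

```bash
mkdir -p pics; cat > h.py <<'E'
import numpy as np, cv2
from workcell import bot
def cloud(c):
    v,u=np.mgrid[:384,:512]; z=c["range_z"]
    p=np.stack([(u-c["cx"])/c["fx"]*z,(v-c["cy"])/c["fy"]*z,z],-1)
    R=cv2.Rodrigues(np.array(c["rvec"],float))[0]
    return (p-np.array(c["tvec"]).ravel())@R
E
python3 - <<'E'
from h import *
for n in("top","side"):
    c=bot.camera(n); np.savez(n,**{k:np.array(v) for k,v in c.items()})
    cv2.imwrite(f"pics/{n}.png",c["image"][...,::-1])
o=bot.get_obs(); print(o["eef_pos"],o["tool_rot"],o["clock"],o["grip_width"])
E
```

```text
[ 0.11375609 -0.48633397  0.23050675] [ 9.93406381e-01  1.14642594e-01 -1.21965167e-04 -9.07306823e-04] 0.1 0.08556144768528233
```

View pics/top.png

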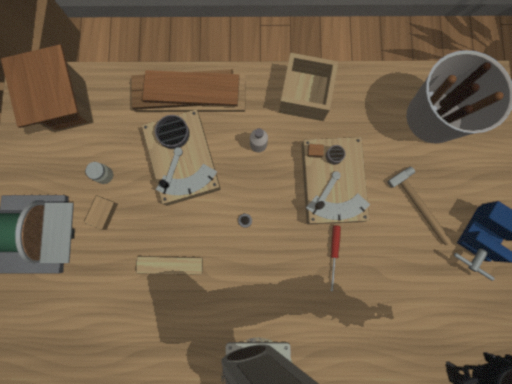

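The top view shows the wide box at about (180,155) with its knob at (162,186). The narrow box is at (335,180) with its knob at (315,208). The start button is at (245,220) and the glue bottle at (259,139).

```bash
python3 - <<'E'
from h import *
c=dict(np.load("top.npz")); P=cloud(c); im=c["image"].astype(int)
def q(u,v): return P[v,u].round(4)
for n,u,v in[("knob",162,186),("collar",172,131),("start",245,221),("glue",259,135),("nknob",315,208)]:
    print(n,q(u,v))
    if n in("knob","start","nknob"): 
        print(im[v-6:v+7,u-6:u+7].sum(2)//3); print((P[v-6:v+7,u-6:u+7,2]*1000).astype(int))
# wide box top plane points
z=P[...,2]; m=((z>.052)&(z<.067)).astype(np.uint8)
n,l,s,ce=cv2.connectedComponentsWithStats(m)
for i in range(1,n):
    if s[i,4]>800:
        r=cv2.minAreaRect(P[l==i][:,:2].astype(np.float32)); print(ce[i],s[i],r,cv2.boxPoints(r).round(3).tolist())
def cen(m2,u,v,r):
    w=np.zeros(m2.shape,bool); w[v-r:v+r+1,u-r:u+r+1]=1; w&=m2; return P[w].mean(0).round(4),w.sum()
print("knob",cen(z>.105,162,186,9),"nknob",cen(z>.105,315,208,12),"collar",cen((z>.085)&(z<.1),172,131,20))
E
```

```text
knob [0.5507 0.2737 0.1185]
[[ 82  85  81  68  54  45  42  48  65  93 124 137 141]
 [ 77  84  74  51  36  30  32  33  41  56  89 114 129]
 [ 80  79  64  45  27  30  31  33  29  34  50  73 105]
 [ 85  82  67  45  31  30  27  35  36  29  24  42  77]
 [ 88  85  78  59  41  27  30  31  31  24  14  27  58]
 [ 86  93  93  79  55  39  30  29  28  22  14  14  51]
 [ 92 111 120 108  93  64  42  29  23  13  14  29  63]
 [102 126 135 136 122 103  82  55  33  25  34  62  96]
 [116 133 142 138 137 132 122  95  60  39  65 100 128]
 [116 132 136 137 134 140 135 117  76  53  87 125 139]
 [ 99 110 125 133 132 136 138 117  71  62 103 133 143]
 [ 83  93 105 121 132 137 131 103  64  73 116 138 142]
 [ 84  84  88 105 126 128 115  81  58  91 126 142 141]]
[[  58   62   58   60  120  121  122 1156  122  119   69   70   69]
 [  54   57   59  121  117  120  117  119  119  121  105   72   70]
 [   0   59   60  120  121  120  118  118  119  122  116   97   72]
 [  -3   59   58  121  118  122  120  122  122  120  108  104   88]
 [   1   60   58  121  121  121  120  120  118  119  109  101   87]
 [   0   -2   63
[... 3977 characters left out ...]
6614075), 16.71084976196289) [[0.5040000081062317, 0.2919999957084656], [0.5590000152587891, 0.11100000143051147], [0.8090000152587891, 0.1860000044107437], [0.7540000081062317, 0.367000013589859]]
[336.85877047 182.78732495] [ 304  137   66   87 4213] ((0.5813841819763184, -0.2382940649986267), (0.2602986991405487, 0.19055236876010895), 2.590629816055298) [[0.44699999690055847, -0.14900000393390656], [0.4560000002384186, -0.33899998664855957], [0.7160000205039978, -0.328000009059906], [0.7070000171661377, -0.13699999451637268]]
knob (array([0.5535, 0.2629, 0.1569]), np.int64(54)) nknob (array([ 0.4924, -0.1722,  0.1584]), np.int64(53)) collar (array([0.7255, 0.2597, 0.091 ]), np.int64(319))
```

Call:
jog_arm --deltas '[{"delta_pos":[0.84,-0.72,0],"yaw":-1,"fingers":0},{"delta_pos":[0.84,-0.72,0],"yaw":-1,"fingers":0},{"delta_pos":[0.84,-0.72,0],"yaw":-1,"fingers":0},{"delta_pos":[0.84,-0.72,0],"yaw":-1,"fingers":0},{"delta_pos":[0.84,-0.72,0],"yaw":-1,"fingers":0},{"delta_pos":[0.84,-0.72,0],"yaw":-1,"fingers":0},{"delta_pos":[0.84,-0.72,0],"yaw":-1,"fingers":0},{"delta_pos":[0.84,-0.72,0],"yaw":-1,"fingers":0}]'

```text
clock: 0.9
eef_pos: [0.3115, -0.2163, 0.2311]
tool_rot: [0.872, 0.489, 0.0, -0.0]
ft_force: [-0.9, 0.4, -0.0]
grip_width: 0.0001
grasp_force: 0.0
```

Call:
jog_arm --deltas '[{"delta_pos":[0.97,-0.17,0],"yaw":-1,"fingers":0},{"delta_pos":[0.97,-0.17,0],"yaw":-1,"fingers":0},{"delta_pos":[0.97,-0.17,0],"yaw":-1,"fingers":0},{"delta_pos":[0.97,-0.17,0],"yaw":-1,"fingers":0},{"delta_pos":[0.97,-0.17,0],"yaw":-1,"fingers":0},{"delta_pos":[0.97,-0.17,0],"yaw":-1,"fingers":0},{"delta_pos":[0.97,-0.17,0],"yaw":-1,"fingers":0}]'

```text
clock: 1.6
eef_pos: [0.4219, 0.0585, 0.2308]
tool_rot: [0.619, 0.786, 0.001, -0.0]
ft_force: [-0.6, -1.2, -0.8]
grip_width: 0.0001
grasp_force: 0.0
```

Call:
jog_arm --deltas '[{"delta_pos":[0.72,0.68,0],"yaw":0,"fingers":0},{"delta_pos":[0.72,0.68,0],"yaw":0,"fingers":0},{"delta_pos":[0.72,0.68,0],"yaw":0,"fingers":0},{"delta_pos":[0.72,0.68,0],"yaw":0,"fingers":0},{"delta_pos":[0.72,0.68,0],"yaw":0,"fingers":0},{"delta_pos":[0.72,0.68,0],"yaw":0,"fingers":0},{"delta_pos":[0.72,0.68,0],"yaw":0,"fingers":0},{"delta_pos":[0.72,0.68,0.2],"yaw":0,"fingers":0},{"delta_pos":[0.72,0.68,0.3],"yaw":0,"fingers":0},{"delta_pos":[0.72,0.68,0.3],"yaw":0,"fingers":0}]'

```text
clock: 2.6
eef_pos: [0.5654, 0.307, 0.1337]
tool_rot: [0.622, 0.783, -0.007, -0.003]
ft_force: [-0.6, -0.5, -1.2]
grip_width: -0.0002
grasp_force: 0.0
```

```bash
python3 - <<'E'
from h import *
c=bot.camera("side"); cv2.imwrite("pics/s2.png",cv2.resize(c["image"][...,::-1],None,fx=1.5,fy=1.5))
o=bot.get_obs(); print(o["eef_pos"],o["joint_pos"])
E
```

```text
[0.56751287 0.30839308 0.13789696] [ 4.97991250e-01  5.87586681e-01  2.86362819e-01  1.27875960e+00
 -4.68999713e-04  1.84100716e+00]
```

View pics/s2.png

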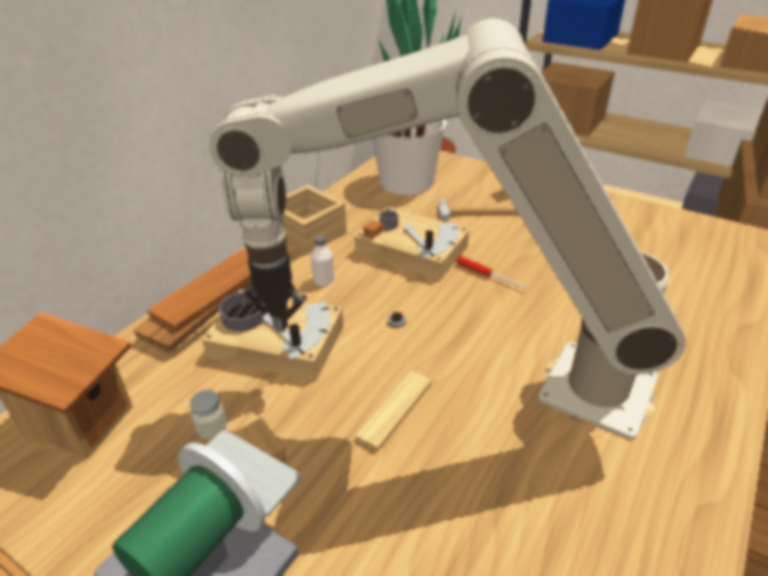

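The side view shows the fingertips at about (280,325) and the wide knob at (295,335). I'll check the offset between them by projection and range.

```bash
python3 - <<'E'
from h import *
c=bot.camera("side"); o=bot.get_obs()
K=np.array([[c["fx"],0,c["cx"]],[0,c["fy"],c["cy"]],[0,0,1]])
pts=np.array([[.561,.275,.121],[.561,.275,.071],o["eef_pos"],[.57,.316,.085]],float)
print(cv2.projectPoints(pts,np.array(c["rvec"],float),np.array(c["tvec"],float),K,None)[0][:,0]*1.5,o["eef_pos"])
s=dict(np.load("side.npz"));P=cloud(s)
im=s["image"].sum(2)//3
m=(np.abs(P[...,:2]-[.557,.273]).max(-1)<.04)&(P[...,2]>.08)&(P[...,2]<.13)&(im<60)
print("side knob",np.median(P[m],0),m.sum())
t=dict(np.load("top.npz"));P=cloud(t)
m=(np.abs(P[...,:2]-[.557,.273]).max(-1)<.04)&(P[...,2]>.112)&(P[...,2]<.13)
print("top knob",P[m].mean(0),m.sum(),P[m].min(0),P[m].max(0))
E
```

```text
[[294.31376928 324.9727688 ]
 [296.93821172 342.87719184]
 [278.69563704 325.82186104]
 [280.00523419 348.13356666]] [0.56956933 0.30977778 0.14122165]
side knob [0.55639123 0.28346964 0.10345291] 53
top knob [0.56035685 0.27311761 0.11958802] 47 [0.55068541 0.26298368 0.11300604] [0.57148217 0.28222455 0.12278294]
```

Call:
jog_arm --deltas '[{"delta_pos":[0,0,0.1],"yaw":0,"fingers":0},{"delta_pos":[0,0,0.19],"yaw":0,"fingers":0},{"delta_pos":[0,0,0.19],"yaw":0,"fingers":0},{"delta_pos":[0,0,0.19],"yaw":0,"fingers":0}]'

```text
clock: 3.1
eef_pos: [0.5712, 0.3119, 0.0872]
tool_rot: [0.622, 0.783, 0.002, 0.001]
ft_force: [1.3, -1.1, 0.5]
grip_width: -0.0002
grasp_force: 0.0
```

```bash
python3 - <<'E'
from h import *
o=bot.get_obs();e=o["eef_pos"];q=o["tool_rot"];print(e,o["ft_force"],q)
a=2*np.arctan2(q[1],q[0]);X=np.array([np.cos(a),np.sin(a)]);Y=np.array([np.sin(a),-np.cos(a)])
print(np.degrees(a))
for l in np.arange(0,1.31,.1):
    th=np.radians(162.3)+l; k=np.array([.666,.2415])+.11*np.array([np.cos(th),np.sin(th)])
    t=np.array([-np.sin(th),np.cos(th)]); f=k-.023*t; d=(f-e[:2])/.3
    yaw=min(0,-(th+np.pi/2-a-np.pi)/(np.pi/4))
    print(round(l,1),f.round(3),(d@X).round(3),(d@Y).round(3),round(yaw,2))
E
```

```text
[0.57116821 0.31189495 0.08717256] [ 1.3128954  -1.08934196  0.51331435] [6.21640019e-01 7.83301141e-01 1.57411410e-03 7.28396123e-04]
103.12787012506966
0.0 [0.568 0.297] -0.047 -0.021 0
0.1 [0.563 0.287] -0.075 -0.045 0
0.2 [0.559 0.276] -0.106 -0.066 0
0.3 [0.556 0.265] -0.139 -0.084 0
0.4 [0.554 0.254] -0.174 -0.098 0
0.5 [0.554 0.243] -0.21 -0.109 0
0.6 [0.554 0.232] -0.246 -0.116 -0.08
0.7 [0.556 0.221] -0.284 -0.12 -0.21
0.8 [0.558 0.21 ] -0.321 -0.119 -0.33
0.9 [0.562 0.199] -0.358 -0.116 -0.46
1.0 [0.567 0.189] -0.395 -0.108 -0.59
1.1 [0.572 0.179] -0.431 -0.097 -0.72
1.2 [0.579 0.17 ] -0.465 -0.082 -0.84
1.3 [0.587 0.162] -0.498 -0.064 -0.97
```

Call:
jog_arm --deltas '[{"delta_pos":[-0.05,-0.02,0],"yaw":0,"fingers":0},{"delta_pos":[-0.08,-0.05,0],"yaw":0,"fingers":0},{"delta_pos":[-0.12,-0.07,0],"yaw":0,"fingers":0},{"delta_pos":[-0.16,-0.09,0],"yaw":0,"fingers":0},{"delta_pos":[-0.2,-0.1,0],"yaw":0,"fingers":0},{"delta_pos":[-0.25,-0.12,0],"yaw":-0.1,"fingers":0},{"delta_pos":[-0.29,-0.12,0],"yaw":-0.2,"fingers":0},{"delta_pos":[-0.33,-0.12,0],"yaw":-0.35,"fingers":0},{"delta_pos":[-0.37,-0.12,0],"yaw":-0.5,"fingers":0},{"delta_pos":[-0.41,-0.11,0],"yaw":-0.6,"fingers":0},{"delta_pos":[-0.45,-0.1,0],"yaw":-0.75,"fingers":0},{"delta_pos":[-0.475,-0.08,0],"yaw":-0.85,"fingers":0}]'

```text
clock: 4.3
eef_pos: [0.5784, 0.1669, 0.0863]
tool_rot: [0.329, 0.944, 0.001, -0.001]
ft_force: [-19.7, 11.3, 8.5]
grip_width: -0.0001
grasp_force: 13.4
```

```bash
python3 - <<'E'
from h import *
c=bot.camera("top");P=cloud(c); o=bot.get_obs(); print(o["eef_pos"],o["tool_rot"],o["ft_force"])
s=bot.camera("side")
cv2.imwrite("pics/t3.png",np.hstack([cv2.resize(x["image"][b:b+150,a:a+130,::-1],(390,450)) for x,a,b in((c,120,90),(s,130,150))]))
E
```

```text
[0.57796122 0.16728551 0.08624766] [ 0.32805246  0.94465655  0.00123144 -0.00201753] [-4.84337182  1.31133118  2.51304146]
```

View pics/t3.png

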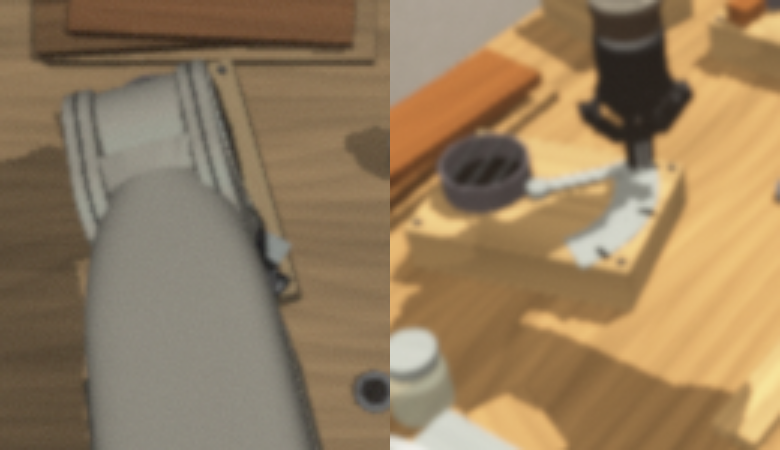

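The left crop has the arm over the box. The right crop shows the lever arm (540,185)→(640,165) at the far end with the scale uncovered, pressed by the finger. I'll back off, rise, and verify.

Call:
jog_arm --deltas '[{"delta_pos":[0.06,0,0],"yaw":0,"fingers":0},{"delta_pos":[0.06,0,0],"yaw":0,"fingers":0},{"delta_pos":[0.06,0,-0.15],"yaw":0,"fingers":0},{"delta_pos":[0.06,0,-0.3],"yaw":0,"fingers":0},{"delta_pos":[0.06,0,-0.3],"yaw":0,"fingers":0},{"delta_pos":[0.06,0,-0.3],"yaw":0,"fingers":0}]'

```text
clock: 5.0
eef_pos: [0.5666, 0.1786, 0.1774]
tool_rot: [0.331, 0.944, 0.002, 0.003]
ft_force: [-0.4, -0.3, -0.4]
grip_width: 0.0
grasp_force: 0.0
```

```bash
python3 - <<'E'
from h import *
o=bot.get_obs();e=o["eef_pos"];q=o["tool_rot"]; print(e,q,o["ft_force"])
s=bot.camera("side");P=cloud(s);im=s["image"].sum(2)//3
z=P[...,2]
m=(np.abs(P[...,:2]-[.59,.18]).max(-1)<.07)&(z>.08)&(z<.118)&(im<70)
print("knob surf",np.median(P[m],0),m.sum(),P[m].min(0),P[m].max(0))
K=np.array([[s["fx"],0,s["cx"]],[0,s["fy"],s["cy"]],[0,0,1]])
for l in(.6,1.05,1.2):
    th=np.radians(162.3)+l
    print(l,cv2.projectPoints(np.array([[.666+.11*np.cos(th),.2415+.11*np.sin(th),h] for h in(.071,.121)]),np.array(s["rvec"],float),np.array(s["tvec"],float),K,None)[0][:,0].round(1).tolist())
c=bot.camera("top");P=cloud(c);g=c["image"].sum(2)//3;z=P[...,2]
m=(np.abs(P[...,:2]-[.456,.038]).max(-1)<.035)&(z>.005)&(z<.035)
b=m&(z>.015)&(g<75)
# sanity with the first picture too
print("start top",P[b].mean(0),b.sum(),P[b].min(0),P[b].max(0))
S=P[b].mean(0); a=2*np.arctan2(q[1],q[0]);X=np.array([np.cos(a),np.sin(a)]);Y=np.array([np.sin(a),-np.cos(a)])
d=(S[:2]-e[:2])/.3; print("delta",d@X,d@Y)
cv2.imwrite("pics/s4.png",cv2.resize(s["image"][150:300,120:320,::-1],(800,600)))
E
```

```text
[0.56664634 0.17864543 0.1773753 ] [0.33058912 0.94376989 0.00160869 0.00257793] [-0.37377689 -0.30584299 -0.44872787]
knob surf [0.59149883 0.16606426 0.09825403] 35 [0.58593017 0.1573335  0.08233191] [0.59781821 0.1718458  0.11701395]
0.6 [[210.8, 216.8], [209.4, 205.0]]
1.05 [[212.8, 207.1], [211.5, 195.4]]
1.2 [[212.0, 204.0], [210.7, 192.4]]
start top [0.46017522 0.0382098  0.0215654 ] 57 [0.44711376 0.02755967 0.01631924] [0.47201157 0.04926625 0.02549224]
delta -0.014780130089832456 -0.5872592199289676
```

View pics/s4.png

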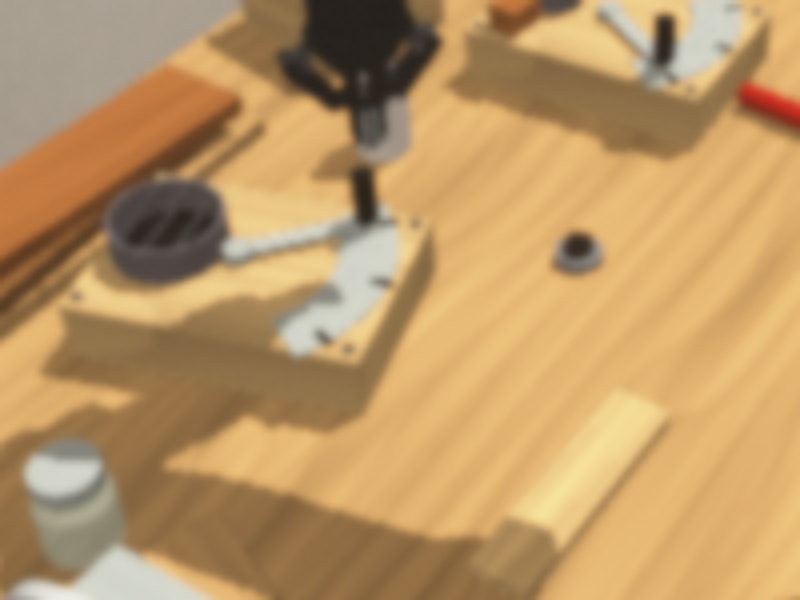

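The crop shows the wide knob's foot at crop pixel (365,218), which is full-image pixel (211,204.5). That matches 1.2 rad. The start button at crop pixel (578,250) is clear.

Call:
jog_arm --deltas '[{"delta_pos":[-0.015,-0.585,0],"yaw":0,"fingers":0},{"delta_pos":[-0.015,-0.585,0],"yaw":0,"fingers":0},{"delta_pos":[-0.015,-0.585,0],"yaw":0,"fingers":0},{"delta_pos":[-0.015,-0.585,0],"yaw":0,"fingers":0},{"delta_pos":[-0.015,-0.585,0],"yaw":0,"fingers":0},{"delta_pos":[-0.015,-0.585,0.15],"yaw":0,"fingers":0},{"delta_pos":[-0.015,-0.585,0.3],"yaw":0,"fingers":0},{"delta_pos":[-0.015,-0.585,0.45],"yaw":0,"fingers":0},{"delta_pos":[-0.015,-0.585,0.45],"yaw":0,"fingers":0},{"delta_pos":[-0.015,-0.585,0.45],"yaw":0,"fingers":0}]'

```text
clock: 6.1
eef_pos: [0.458, 0.039, 0.0387]
tool_rot: [0.33, 0.944, -0.001, -0.002]
ft_force: [-0.4, 0.8, 1.8]
grip_width: 0.0002
grasp_force: 0.0
```

Call:
jog_arm --deltas '[{"delta_pos":[0,0,0.03],"yaw":0,"fingers":0},{"delta_pos":[0,0,0.055],"yaw":0,"fingers":0},{"delta_pos":[0,0,0.07],"yaw":0,"fingers":0},{"delta_pos":[0,0,0.078],"yaw":0,"fingers":0},{"delta_pos":[0,0,0.078],"yaw":0,"fingers":0},{"delta_pos":[0,0,0.078],"yaw":0,"fingers":0}]'

```text
clock: 6.7
eef_pos: [0.4601, 0.039, 0.0168]
tool_rot: [0.33, 0.944, 0.001, 0.001]
ft_force: [2.4, 1.8, 3.1]
grip_width: -0.0003
grasp_force: 1.7
```

Call:
jog_arm --deltas '[{"delta_pos":[0,0,0.006],"yaw":0,"fingers":0},{"delta_pos":[0,0,0.01],"yaw":0,"fingers":0},{"delta_pos":[0,0,0.01],"yaw":0,"fingers":0}]'

```text
clock: 7.0
eef_pos: [0.4602, 0.039, 0.0157]
tool_rot: [0.33, 0.944, 0.001, 0.002]
ft_force: [-3.9, 0.8, 21.9]
grip_width: -0.0002
grasp_force: 11.3
```

The 21.9 N reading shows the button is on its stop. Now I'll lift off.

Call:
jog_arm --deltas '[{"delta_pos":[0,0,-0.1],"yaw":0,"fingers":0},{"delta_pos":[0,0,-0.25],"yaw":0,"fingers":0},{"delta_pos":[0,0,-0.4],"yaw":0,"fingers":0},{"delta_pos":[0,0,-0.4],"yaw":0,"fingers":0},{"delta_pos":[0,0,-0.4],"yaw":0,"fingers":0},{"delta_pos":[0,0,-0.4],"yaw":0,"fingers":0}]'

```text
clock: 7.6
eef_pos: [0.4571, 0.0386, 0.1314]
tool_rot: [0.33, 0.944, -0.001, -0.002]
ft_force: [0.1, 0.3, 0.2]
grip_width: 0.0
grasp_force: 0.0
```

```bash
python3 - <<'E'
from h import *
o=bot.get_obs();print(o["eef_pos"],o["ft_force"])
s=bot.camera("side"); cv2.imwrite("pics/s5.png",cv2.resize(s["image"][130:300,120:350,::-1],(780,576)))
E
```

```text
[0.45710157 0.03859481 0.13143076] [0.06836364 0.33362631 0.17650876]
```

View pics/s5.png

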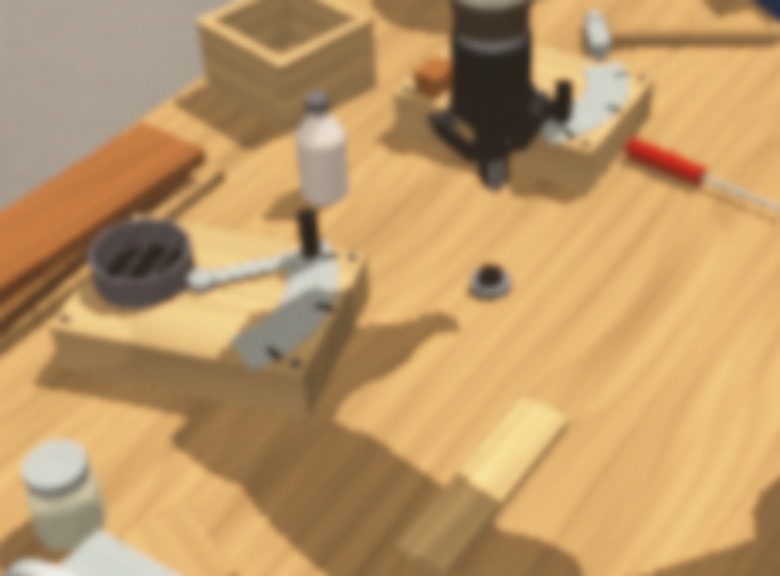

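The wide knob (310,235) is at the last notch, the start button (490,280) is up, the narrow knob (563,100) is still at shut, and the arm is clear of everything.

```bash
python3 -c "
from workcell import bot
print(bot.job_done())"
```

```text
the job is handed in; nothing more can be done
None
```

I pushed the wide inlet's lever to the last notch, then pressed the start button to its stop and let it come back up; the job is handed in at about 7.7 s, but the hand-in returned no verdict.

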